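# Weigh a casting charge on the dial scale

## Task

Make up the casting charge: thread zinc slugs one by one over the spindle of the dial scale, on top of the spoiled casting already there, until the red needle comes to rest in the green band, and leave the slugs not needed on the tray. Feel for the off-centre spindle gently and lower each slug down it without dropping it; never press the needle into the red band. Leave the brass bush and everything else where it is.

Things in the scene. Friction and masses are not known exactly. Their poses are not given: they have to be found in the camera images.
- tray: fixed grey-green sheet tray 280 x 420 mm (x, y), outer height 12 mm, inner floor 4 mm above the bench. Origin: centre of its underside. It carries the slugs and the brass bush
- slug0_mid (a point): zinc-alloy slug, light grey thick ring lying flat on the tray, outside diameter 50 mm, bore 16 mm, 14 mm high, about 150 g, all alike. The point is its centre, half-way up; z is its axis
- slug1_mid (a point): zinc-alloy slug, light grey thick ring lying flat on the tray, outside diameter 50 mm, bore 16 mm, 14 mm high, about 150 g, all alike. The point is its centre, half-way up; z is its axis
- slug2_mid (a point): zinc-alloy slug, light grey thick ring lying flat on the tray, outside diameter 50 mm, bore 16 mm, 14 mm high, about 150 g, all alike. The point is its centre, half-way up; z is its axis
- slug3_mid (a point): zinc-alloy slug, light grey thick ring lying flat on the tray, outside diameter 50 mm, bore 16 mm, 14 mm high, about 150 g, all alike. The point is its centre, half-way up; z is its axis
- bush_mid (a point): brass-coloured bush among the slugs, not to be used: outside diameter 50 mm, bore 32 mm, 14 mm high. The point is its centre
- scale: fixed blue dial scale, base 190 x 170 mm, 45 mm high; over 20 N on it in all harms it. Origin: underside, below the pan centre. At its +x side a white dial (radius 57 mm, centre 135 mm along +x, 62 mm up) looks up and towards +x. Its round pan (radius 75 mm, no rim) rides on a soft spring: it sinks 1 mm per 0.36 N of load (27 mm per kg), 40 mm at most
- pan_center (a point): centre of the pan's upper face, 100 mm above the bench when empty. A rigid dark steel spindle rises 72 mm above the pan: 12 mm thick, its last 7 mm tapering to a 3 mm tip. It does NOT stand at this point: its axis is 5 mm to one side, in a direction that differs each time and is not reported; it must be felt (a bore on the taper is pushed towards the spindle) or seen
- needle (a joint): red dial needle, geared to the pan: rad clockwise as one faces the dial, 0 = empty (needle at the dial's lowest point), 5.24 rad per kg (192 per m of pan travel); a slug turns it 0.785. The green band runs from 3.14 (straight up the dial) to 3.93. Pressing the pan turns it too; the red overload band runs from 5.5 to 6.2
- casting: spoiled zinc casting lying flat on the pan round the spindle, weight differs (170 to 430 g): hub ring of 52 mm outside and 26 mm inside diameter, 14 mm high, with eight flat pendants 5 mm thick reaching out to a radius of 61 mm. Origin: centre of its underside. Slugs stack on its hub
- mould: bystander: pink mould disc, diameter 170 mm, 18 mm high, with a hole. Origin: centre of underside
- brush: bystander: hand brush lying on the bench
- jar: bystander: white jar with blue cap, diameter 64 mm, 90 mm high. Origin: centre of underside
- tongs: bystander: red tongs, 250 mm long, lying on the bench
- ladle_cup: bystander: dark steel cup, diameter 80 mm, 60 mm high. Origin: centre of underside
Mind the look-alikes: they are no part of the job. Leave any turquoise look-alike of the part that bears slug3_mid alone.

How it is judged:
By the outcome, as a careful person would: the job done as asked, in the order asked, and still so for the second after the job is handed in, with the robot touching nothing.
It also fails if it takes over 72 s, if anything falls off the work surface, if the arm or the gripper's body presses on something with over 40 N, if the wrist force passes 120 N, or if a joint passes its speed limit or range.

## Robot

A 7-joint arm with a two-finger parallel gripper is mounted at the origin on the work surface. World frame = base frame: x ahead of the robot, y to its left, z up, the work surface at z = 0. Lengths are in m, angles in rad, forces in N, time in s.
With the tool pointing down it reaches from about 0.4 to 0.9 m from the base axis. Payload 5.5 kg.
Tool frame: the origin (TCP) lies midway between the tips of the shut fingers; the grasp point (between the pads) lies 19 mm behind it; z points along the fingers, y is the line along which they close (so a half turn about z gives the same grasp; the last joint's range is limited). The gripper opens to 92 mm and grips with 3 to 60 N. Pads are 19 mm wide; open, the fingers measure 130 mm over their backs; the gripper's body (75 mm by 190 mm) begins 47 mm behind the grasp point.
Start: joints at [-0.904, 0.501, -0.427, 1.55, 0.221, 1.138, -0.21], TCP at [0.255, 0.598, 0.227] pointing down, gripper open.
Joint ranges: [-2.88, 2.88], [-0.31, 2.03], [-1.54, 1.56], [0.2, 2.42], [-1.41, 4.55], [0.19, 2.02], [-2.57, 2.57]. Speed limits (rad/s): [2.57, 2.57, 3.14, 3.14, 3.14, 3.14, 3.14].

## Interface

Orientations are given as a unit quaternion [w, x, y, z].
In Python, from station import bot gives the robot as it stands.
- The arm moves only by the shell command python3 -m pendant 'ROWS' [FORCE]. ROWS is JSON, a list of rows, each an object with "offset": the shift along the world's x, y, z in mm, a list of three; "twist": the turn, a rotation vector about the world's x, y, z in degrees, a list of three; "hand": the finger opening in mm, from 0 to 91.8. A call has 1 to 8 rows; each row shifts and turns the commanded pose from where the row before left it; what a row does not reach is not made up. A row lasts 1/8 s, in which the tool goes at most 62.5 mm and 10.7 degrees, less where a joint would pass 70% of its speed; a pose out of reach is approached as far as the arm can. A call with a gripper value outside its range is refused whole. The fingers move at their own pace and stop on an object; FORCE is the grip in N (left out, the last holds). Time passes only in rows, so rows that do not move let the fingers close. It gives the time, the measured TCP pose, the force, the opening and the grip force at its end, in the units of the state.
- bot.observe(): the state, without advancing time (a new reading comes with each control period).
- bot.get_image(name): name is "scene" or "top" or "wrist"; returns the picture (400x640x3 uint8, red, green, blue); there is no depth.
- bot.camera_model(name): a dict with "fx", "fy", "cx", "cy" (pixels), "k1" (the pictures are not rectified: a ray, as slopes to the right and down, at radius r is drawn at 1 + k1 r^2 times it, then the intrinsics apply), "view" (4x4, takes a point from world to camera coordinates); the wrist camera has in their place "hand_eye" (4x4, takes a point from camera to tool coordinates, whose origin is the TCP and whose axes are the flange's). Camera axes: x right, y down, z forward; pixel columns grow to the right and rows downward; lengths in m; the calibration is good to about 2 mm. A picture is of the moment at which its call begins: read the wrist's pose just before it. camera_model takes no time and is no camera call.
- bot.sign_off(): hands the job in; it is judged then, once.
Trained networks look in the newest picture that a camera, given by its name, has taken for a name from the list of things; names that differ only in an ending like _2 or _b are one class to them, and where a whole thing is asked for, a point or a joint stands for the part that bears it (a point fixed in the world has none). Each returns a list of dicts, best first, with "conf" (0 to 1); they miss things now and then, are a little off and sometimes report something else, mostly with a low value. They report only what shows in the picture. A call takes as long as a camera call. They do not tell look-alikes from the thing itself.
- bot.boxes_of(label, camera): "xy" ([column, row] in pixels, amid what is visible of it).
- bot.silhouettes(label, camera): "pixels" (400x640 bool, what is visible of it) and "xy" ([column, row] in pixels, amid what is visible of it).
- bot.spot_point(label, camera): "xy" ([column, row] in pixels: a listed point, or the origin of a listed thing).
The state is a dict: "t": time; "q": joint angles; "joint_vel": joint speeds; "joint_efforts": joint torques, N m; "tcp_pos": TCP position; "orientation": TCP orientation; "contact_force": force on the tool from outside, world axes, zero at the start; "torque": the same for the moment, N m; "grip_width": finger opening in m; "grip_force": force on a finger pad.
Only numpy, scipy, OpenCV 4.12 (cv2) and the standard library are available. Lean on these libraries where they do the work, as an engineer would, in place of code of your own. Each camera call takes 0.05 s, during which the arm holds its last target. There are 200 camera calls.

## Working session

There is one attempt and no reset: what is moved stays moved. The work goes in short steps, Python scripts to look and compute and a shell command to move; the robot and the scene stay as the last step left them, time stands still between calls to the robot, and variables do not carry over. Pictures are saved under pics/ and viewed, at most 10 in all, crops included, and the job is handed in when it is done.

```bash
mkdir -p pics; ls; python3 - <<'E'
from station import bot
import cv2,numpy as np
s=bot.observe();print({k:np.round(v,3) for k,v in s.items()})
for c in("scene","top"):
    im=bot.get_image(c);cv2.imwrite(f"pics/{c}0.png",im[...,::-1])
    m=bot.camera_model(c);print(c,m)
    for l in("slug0_mid","bush_mid","pan_center","scale","needle","casting","tray"):
        try:print(l,[(np.round(d["xy"]).tolist(),round(d["conf"],2)) for d in bot.spot_point(l,c)])
        except Exception as e:print(l,e)
print(bot.camera_model("wrist"))
E
```

```text
pics
{'t': np.float64(0.0), 'q': array([-0.904,  0.502, -0.427,  1.551,  0.221,  1.138, -0.21 ]), 'joint_vel': array([ 0.001, -0.001,  0.002,  0.   ,  0.001,  0.001,  0.001]), 'joint_efforts': array([-0.0000e+00, -5.6658e+01, -5.8160e+00, -2.7913e+01, -6.9000e-02,
        3.1000e-02,  0.0000e+00]), 'tcp_pos': array([0.255, 0.597, 0.226]), 'orientation': array([-0.   ,  0.201,  0.98 , -0.001]), 'contact_force': array([-0.593,  0.57 ,  0.076]), 'torque': array([ 0.021,  0.009, -0.058]), 'grip_force': np.float64(0.0), 'grip_width': np.float64(0.092)}
scene {'fx': 495.92200050584785, 'fy': 495.92200050584785, 'cx': 318.96766745029316, 'cy': 198.2047506315046, 'k1': -0.056310852339168, 'view': array([[ 0.17344842,  0.98483874, -0.00288014, -0.04017661],
       [ 0.61257706, -0.11017519, -0.78269456, -0.24098832],
       [-0.77114525,  0.13399282, -0.62239934,  2.14678211],
       [ 0.        ,  0.        ,  0.        ,  1.        ]])}
slug0_mid [([241.0, 228.0], 0.61)]
bush_mid [([273.0, 212.0], 0.65)]
pan_center [([399.0, 198.0], 0.79), ([396.0, 215.0], 0.53)]
scale []
needle it knows: b
[... 796 characters left out ...]
.0], 0.6)]
needle it knows: brush, bush_mid, casting, jar, ladle_cup, mould, pan_center, scale, slug0_mid, slug1_mid, slug2_mid, slug3_mid, tongs, tray
casting [([238.0, 192.0], 0.66)]
tray [([378.0, 213.0], 0.79)]
{'fx': 291.20777380916934, 'fy': 291.20777380916934, 'cx': 316.1133452857175, 'cy': 199.60914415582087, 'k1': -0.05117008178499175, 'hand_eye': array([[ 9.45409591e-05, -9.67562404e-01, -2.52632113e-01,
         6.83996593e-02],
       [ 9.99999976e-01,  1.41260595e-04, -1.66793855e-04,
        -1.98134279e-04],
       [ 1.97070426e-04, -2.52632091e-01,  9.67562395e-01,
        -1.56652915e-01],
       [ 0.00000000e+00,  0.00000000e+00,  0.00000000e+00,
         1.00000000e+00]])}
```

View pics/top0.png

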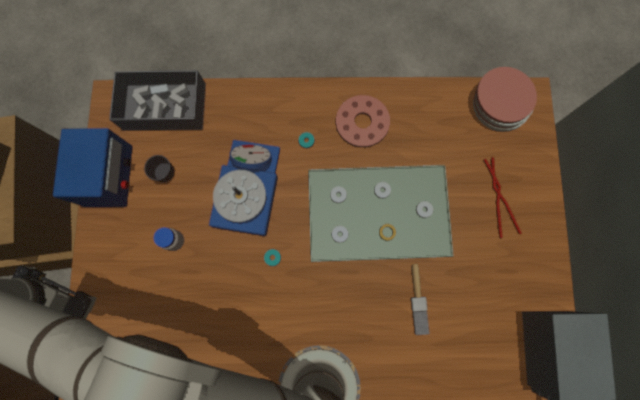

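View pics/scene0.png

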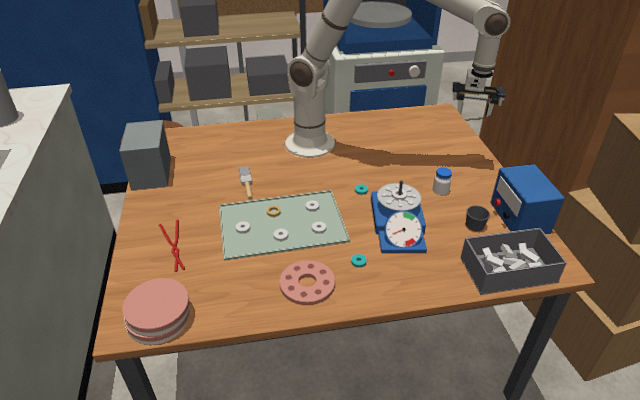

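The top view shows the slugs at (339,194), (383,189), (425,209) and (340,234). The bush is at (387,232) and the turquoise look-alikes at (306,140) and (272,257), off the tray. The scale pan is at about (239,196) and the spindle at about (237,190). In the scene view, the needle points left and slightly down. I'll take only the light-grey rings on the tray.

```bash
cat > h.py <<'E'
from station import bot
import cv2,numpy as np
from scipy.spatial.transform import Rotation as R
def cam(c,s=None):
    m=bot.camera_model(c)
    if c!="wrist": V=m["view"]
    else:
        s=s or bot.observe();T=np.eye(4);q=s["orientation"];T[:3,:3]=R.from_quat([*q[1:],q[0]]).as_matrix();T[:3,3]=s["tcp_pos"]
        V=np.linalg.inv(T@m["hand_eye"])
    return m,V
def ray(cv,uv):
    m,V=cv;d=(np.array(uv,float)-[m["cx"],m["cy"]])/[m["fx"],m["fy"]];x=d.copy()
    for _ in range(20): x=d/(1+m["k1"]*(x@x))
    r=V[:3,:3].T@np.array([*x,1]);return -V[:3,:3].T@V[:3,3],r/np.linalg.norm(r)
def onz(cv,uv,z):
    o,r=ray(cv,uv);return o+r*(z-o[2])/r[2]
def tri(obs):
    A=0;b=0
    for cv,uv in obs:
        o,r=ray(cv,uv);P=np.eye(3)-np.outer(r,r);A=A+P;b=b+P@o
    x=np.linalg.solve(A,b);return x
def proj(cv,p):
    m,V=cv;c=V[:3,:3]@p+V[:3,3];x=c[:2]/c[2];x=x*(1+m["k1"]*(x@x));return x*[m["fx"],m["fy"]]+[m["cx"],m["cy"]]
def save(n,im,box=None,f=1):
    if box: im=im[box[1]:box[3],box[0]:box[2]]
    cv2.imwrite(f"pics/{n}.png",cv2.resize(im,None,fx=f,fy=f,interpolation=cv2.INTER_CUBIC)[...,::-1])
E
python3 - <<'E'
from h import *
T=cam("top");S=cam("scene")
bot.get_image("top");bot.get_image("scene")
for l in("slug0_mid","bush_mid","scale","casting","tray","pan_center"):
  for c in("top","scene"):
    C=cam(c);z={"slug0_mid":.011,"bush_mid":.011,"tray":0,"scale":.03,"casting":.1,"pan_center":.095}[l]
    for d in bot.boxes_of(l,c): print(l,c,np.round(d["xy"]),round(d["conf"],2),np.round(onz(C,d["xy"],z),3))
a=[(339,194),(383,189),(425,209),(340,234),(387,232)];b=[(319,227),(281,234),(242,227),(312,205),(273,211)]
for u,v in zip(a,b): print(np.round(tri([(T,u),(S,v)]),3))
print("pan",np.round(tri([(T,(239,196)),(S,(399,198))]),3),"tip",np.round(tri([(T,(236,189)),(S,(401,182))]),3))
im=bot.get_image("scene");save("dial0",im,(360,165,440,255),6)
E
```

```text
slug0_mid top [426. 208.] 0.64 [ 0.515 -0.322  0.011]
slug0_mid top [359. 128.] 0.21 [ 0.768 -0.125  0.011]
bush_mid top [390. 231.] 0.41 [ 0.445 -0.213  0.011]
bush_mid scene [270. 213.] 0.41 [ 0.453 -0.216  0.011]
scale top [249. 190.] 0.81 [0.568 0.208 0.03 ]
scale scene [398. 220.] 0.95 [0.595 0.212 0.03 ]
casting top [241. 194.] 0.68 [0.538 0.218 0.1  ]
casting scene [395. 196.] 0.54 [0.548 0.208 0.1  ]
tray top [380. 214.] 0.83 [ 0.497 -0.183  0.   ]
tray scene [280. 223.] 0.61 [ 0.504 -0.186  0.   ]
pan_center top [237. 196.] 0.84 [0.536 0.23  0.095]
pan_center scene [400. 195.] 0.95 [0.536 0.23  0.095]
[ 0.558 -0.059  0.011]
[ 0.573 -0.192  0.014]
[ 0.512 -0.319  0.011]
[ 0.437 -0.063  0.011]
[ 0.443 -0.204  0.009]
pan [0.538 0.227 0.082] tip [0.542 0.223 0.154]
```

View pics/dial0.png

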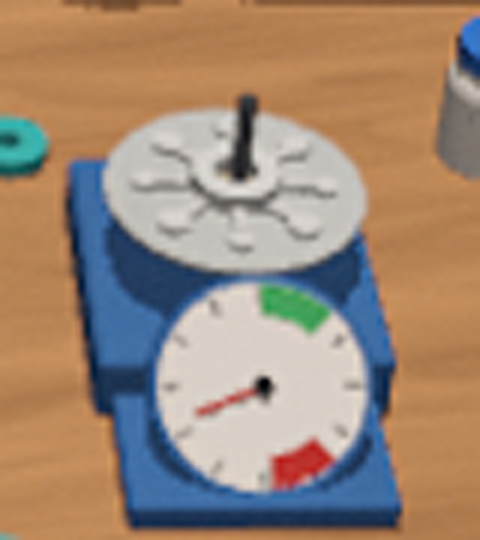

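Slug heights come out at 11 mm, as expected. The needle sits between the 1.05 and 1.57 ticks at about 1.19 rad, or about 227 g. Three slugs should bring it to about 3.54. Next I'll look at the spindle with the wrist camera from two places.

```bash
python3 -m pendant '[{"offset":[35,-46,0],"twist":[0,0,0],"hand":91},{"offset":[35,-46,0],"twist":[0,0,0],"hand":91},{"offset":[35,-46,0],"twist":[0,0,0],"hand":91},{"offset":[35,-46,0],"twist":[0,0,0],"hand":91},{"offset":[35,-46,0],"twist":[0,0,0],"hand":91},{"offset":[35,-46,0],"twist":[0,0,0],"hand":91},{"offset":[20,-20,0],"twist":[0,0,0],"hand":91},{"offset":[0,0,0],"twist":[0,0,0],"hand":91}]'
python3 - <<'E'
from h import *
import pickle
s=bot.observe();im=bot.get_image("wrist");C=cam("wrist",s);pickle.dump(C,open("w1.pkl","wb"));save("w1",im)
for l in("pan_center","casting","scale"):
  print(l,[(np.round(d["xy"]).tolist(),round(d["conf"],2)) for d in bot.spot_point(l,"wrist")])
print(proj(C,np.array([.536,.228,.094])),np.round(s["joint_vel"],3))
E
python3 -m pendant '[{"offset":[25,-37,0],"twist":[0,0,0],"hand":91},{"offset":[25,-37,0],"twist":[0,0,0],"hand":91},{"offset":[0,0,0],"twist":[0,0,0],"hand":91}]'
python3 - <<'E'
from h import *
import pickle
s=bot.observe();im=bot.get_image("wrist");C=cam("wrist",s);pickle.dump(C,open("w2.pkl","wb"));save("w2",im)
for l in("pan_center","casting","scale"):
  print(l,[(np.round(d["xy"]).tolist(),round(d["conf"],2)) for d in bot.spot_point(l,"wrist")])
print(proj(C,np.array([.536,.228,.094])))
a=cv2.imread("pics/w1.png");b=cv2.imread("pics/w2.png")
E
```

```text
t: 2.45
tcp_pos: [0.4875, 0.2989, 0.2267]
orientation: [0.0, 0.203, 0.979, -0.0]
contact_force: [0.5, 0.2, 0.9]
grip_width: 0.091
grip_force: 0.0
pan_center []
casting [([274.0, 256.0], 0.59)]
scale []
[274.33576713 257.78153258] [-0.046 -0.002 -0.06   0.011 -0.022  0.    -0.024]
t: 3.02
tcp_pos: [0.537, 0.2248, 0.2266]
orientation: [0.001, 0.203, 0.979, -0.001]
contact_force: [-0.6, -0.1, 0.3]
grip_width: 0.0912
grip_force: 0.0
pan_center [([314.0, 192.0], 0.87)]
casting [([316.0, 190.0], 0.88), ([516.0, 168.0], 0.67)]
scale [([318.0, 176.0], 0.88)]
[319.05063537 190.62385493]
```

View pics/w2.png

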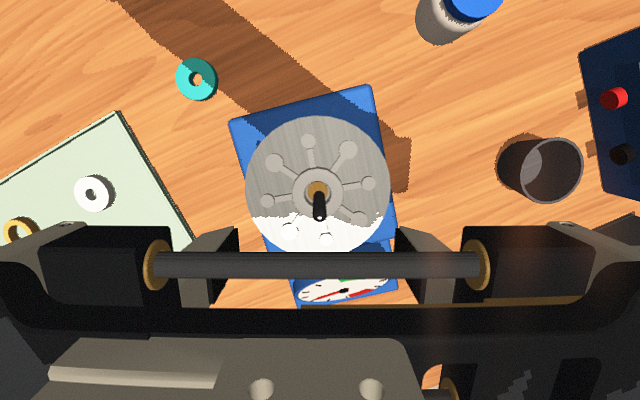

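The wrist view shows the hub at about (318,190), the spindle's dark column from (316,195) to its tip at (320,219), and the jar and cup clear of it. I'll fit the spindle's axis to its dark mask in both views.

```bash
python3 - <<'E'
from h import *
import pickle
from scipy.optimize import minimize
Vs=[]
for i in(1,2):
    C=pickle.load(open(f"w{i}.pkl","rb"));im=cv2.imread(f"pics/w{i}.png").max(2)
    u=proj(C,np.array([.538,.226,.135])).astype(int);x0,y0=u-[32,32]
    k=im[y0:y0+64,x0:x0+64]<75
    n,L,st,ce=cv2.connectedComponentsWithStats(k.astype(np.uint8))
    j=min((j for j in range(1,n) if st[j,4]>40),key=lambda j:np.hypot(*(ce[j]-32)));m=np.zeros(im.shape,bool);m[y0:y0+64,x0:x0+64]=L==j
    print(i,u,st[j],ce[j]+[x0,y0]);Vs.append((C,m))
    save(f"c{i}",cv2.imread(f"pics/w{i}.png")[...,::-1],(x0,y0,x0+64,y0+64),5)
def ren(C,p,S=8):
    a=np.linspace(0,2*np.pi,24,endpoint=False);pts=[]
    for z,r in((p[3],6),(p[2]-.007,6),(p[2],1.5)):
        for t in a: pts.append(proj(C,np.array([p[0]+r*1e-3*np.cos(t),p[1]+r*1e-3*np.sin(t),z])))
    return cv2.convexHull(np.float32(pts))
def cost(p):
    c=0
    for C,m in Vs:
        h=ren(C,p);o=np.array([220,150]);M=np.zeros((150*8,160*8),np.uint8)
        cv2.fillConvexPoly(M,np.int32(np.round((h+0.5-o)*8)),255);M=cv2.resize(M,None,fx=1/8,fy=1/8,interpolation=cv2.INTER_AREA)/255
        c+=abs(M-m[150:300,220:380]).sum()
    return c
best=None
for dx in(-4,0,4):
  for dy in(-4,0,4):
    r=minimize(cost,[.538+dx*1e-3,.226+dy*1e-3,.164,.096],method="Nelder-Mead",options=dict(initial_simplex=np.array([.538+dx*1e-3,.226+dy*1e-3,.164,.096])+np.vstack([np.zeros(4),np.eye(4)*.004])))
    if best is None or r.fun<best.fun: best=r
print(best.x,best.fun,[m.sum() for _,m in Vs])
a=cv2.imread("pics/c1.png");b=cv2.imread("pics/c2.png");cv2.imwrite("pics/c12.png",np.hstack([a,b]))
E
```

```text
1 [267 279] [   0    0   64   54 1427] [265.85774352 266.75332866]
2 [318 203] [ 27  20  13  31 326] [318.90184049 205.71165644]
[0.54171163 0.22493631 0.15984327 0.07652393] 1174.286274509804 [np.int64(1427), np.int64(326)]
```

View pics/c12.png

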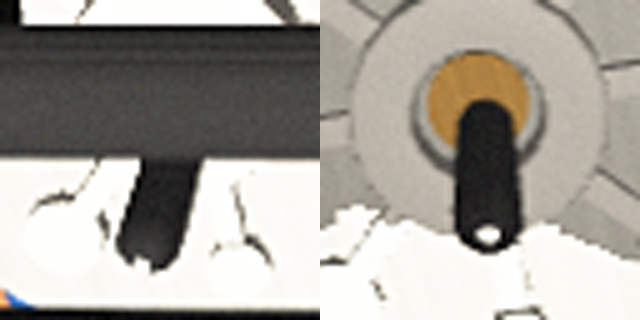

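```bash
python3 - <<'E'
from h import *
import pickle
C1,C2=[pickle.load(open(f"w{i}.pkl","rb")) for i in(1,2)]
print(tri([(C1,(263.6,299.9)),(C2,(319.5,217.8))]))
for z in(.163,.166): print("tip",onz(C1,(263.6,299.9),z),onz(C2,(319.5,217.8),z))
# spindle centreline in w2 at several rows against z
for p in((.5390,.2255),(.5400,.2255),(.5410,.2255),(.54,.2245)): print(p,[np.round(proj(C2,np.array([*p,z])),1) for z in(.094,.108,.135,.166)])
print("hub",onz(C2,((480-320)/5+286+.0,130/5+171-3),.108), [onz(C,(u),.094) for C,u in((C2,(318,186.)),)])
E
```

```text
[0.54174618 0.22537999 0.16308913]
tip [0.54187188 0.22537879 0.163     ] [0.54169892 0.22532433 0.163     ]
tip [0.54027421 0.2267503  0.166     ] [0.54077625 0.22568817 0.166     ]
(0.539, 0.2255) [array([318. , 194.2]), array([318. , 197.6]), array([318.2, 205.1]), array([318.4, 215.9])]
(0.54, 0.2255) [array([318.3, 195.1]), array([318.4, 198.5]), array([318.6, 206.1]), array([318.9, 217. ])]
(0.541, 0.2255) [array([318.7, 195.9]), array([318.8, 199.4]), array([319.1, 207.1]), array([319.4, 218.1])]
(0.54, 0.2245) [array([317.4, 195.4]), array([317.5, 198.9]), array([317.6, 206.6]), array([317.7, 217.5])]
hub [0.5356856 0.2268981 0.108    ] [array([0.53115744, 0.22891919, 0.094     ])]
```

```bash
python3 -m pendant '[{"offset":[-17,-48,0],"twist":[0,0,0],"hand":75},{"offset":[-17,-48,0],"twist":[0,0,0],"hand":75},{"offset":[-17,-48,-15],"twist":[0,0,0],"hand":75},{"offset":[-17,-48,-20],"twist":[0,0,0],"hand":75},{"offset":[-16,-48,-20],"twist":[0,0,0],"hand":75},{"offset":[-16,-48,-20],"twist":[0,0,0],"hand":75},{"offset":[0,0,0],"twist":[0,0,0],"hand":75}]'
cat > loc.py <<'E'
from h import *
import sys
n=sys.argv[1]
s=bot.observe();im=bot.get_image("wrist");C=cam("wrist",s);save(n,im)
print(np.round(s["tcp_pos"],4))
hsv=cv2.cvtColor(im,cv2.COLOR_RGB2HSV)
m=((hsv[...,1]<40)&(hsv[...,2]>130)).astype(np.uint8)
cs,_=cv2.findContours(m,cv2.RETR_EXTERNAL,cv2.CHAIN_APPROX_NONE)
for c in cs:
    if cv2.contourArea(c)>300 and len(c)>30:
        e=cv2.fitEllipse(c);u=e[0];print(np.round(u,1),np.round(e[1],1),"area",cv2.contourArea(c),np.round(onz(C,u,.016),4))
for d in bot.spot_point("slug0_mid","wrist"): print("net",np.round(d["xy"],1),round(d["conf"],2),np.round(onz(C,d["xy"],.011),4))
E
python3 loc.py w3
```

```text
t: 4.1
tcp_pos: [0.4326, -0.0622, 0.1504]
orientation: [-0.002, 0.202, 0.979, -0.001]
contact_force: [-0.3, 0.6, 0.5]
grip_width: 0.0751
grip_force: 0.0
[ 0.4326 -0.0622  0.1504]
[303.4 292.2] [ 27.4 250.7] area 3887.0 [ 0.5326 -0.1215  0.016 ]
[623.2 197.1] [ 36.2 118.8] area 2928.5 [0.5698 0.2456 0.016 ]
[270.5 190.6] [154.7 270.4] area 23840.0 [ 0.4117 -0.1047  0.016 ]
[22.9 82.4] [ 35.1 119.4] area 2712.0 [ 0.2115 -0.2871  0.016 ]
```

View pics/w3.png

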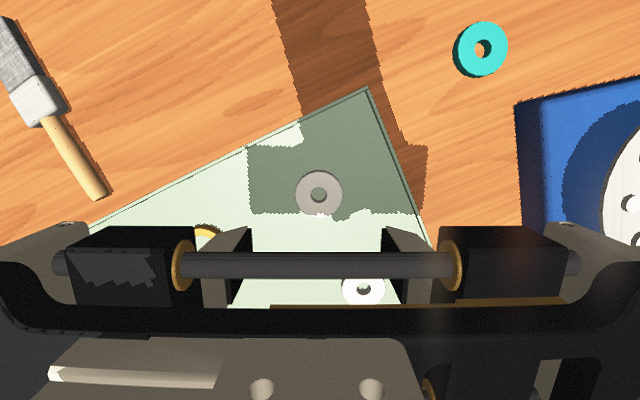

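Slug A shows in the gripper's shadow at (319,194), and the second slug is partly hidden at (363,290). I'll refine A's position.

```bash
python3 - <<'E'
from h import *
C=cam("wrist");im=cv2.imread("pics/w3.png");h=cv2.cvtColor(im,cv2.COLOR_BGR2HSV)
r=h[160:225,285:355];m=(r[...,1]<30).astype(np.uint8)
n,L,st,ce=cv2.connectedComponentsWithStats(m);j=1+np.argmax(st[1:,4]);print(st[j],ce[j]+[285,160])
c=cv2.findContours((L==j).astype(np.uint8),0,1)[0][0];e=cv2.fitEllipse(c);u=np.array(e[0])+[285,160];print(u,e)
print(onz(C,u,.016),onz(C,(319,194),.016), bot.observe()["tcp_pos"])
s=bot.observe();q=s["orientation"];Rm=R.from_quat([*q[1:],q[0]]).as_matrix();print(Rm.round(3))
E
```

```text
[   0   10   70   55 2165] [317.43879908 200.74642032]
[319.29702759 201.67349243] ((34.297027587890625, 41.673492431640625), (57.37643051147461, 67.83137512207031), 91.67756652832031)
[ 0.44620733 -0.06006561  0.016     ] [ 0.43852564 -0.05715341  0.016     ] [ 0.43557566 -0.05897388  0.15189149]
[[-0.92   0.392  0.   ]
 [ 0.392  0.92   0.001]
 [-0.     0.001 -1.   ]]
```

```bash
python3 -m pendant '[{"offset":[1,-1,-40],"twist":[0,0,0],"hand":70},{"offset":[0,0,-40],"twist":[0,0,0],"hand":70},{"offset":[0,0,0],"twist":[0,0,0],"hand":70},{"offset":[0,0,0],"twist":[0,0,0],"hand":70}]'
python3 - <<'E'
from h import *
import pickle
s=bot.observe();im=bot.get_image("wrist");C=cam("wrist",s);save("w4",im,(220,120,420,300),4);print(s["tcp_pos"],s["orientation"]);pickle.dump((C,im),open("w4.pkl","wb"))
s=bot.observe();print(s["tcp_pos"]);print("proj slug guess",proj(C,np.array([.436,-.061,.018])),"tcp",proj(C,s["tcp_pos"]))
E
```

```text
t: 4.7
tcp_pos: [0.4377, -0.06, 0.0729]
orientation: [0.001, 0.199, 0.98, 0.0]
contact_force: [0.5, 0.4, 1.1]
grip_width: 0.0702
grip_force: 0.0
[ 0.43772256 -0.05996394  0.07292936] [7.56915447e-04 1.99348951e-01 9.79928212e-01 3.49925208e-04]
[ 0.43808635 -0.06040621  0.07330588]
proj slug guess [314.21201663 214.73765873] tcp [316.04031883 246.51316886]
```

View pics/w4.png

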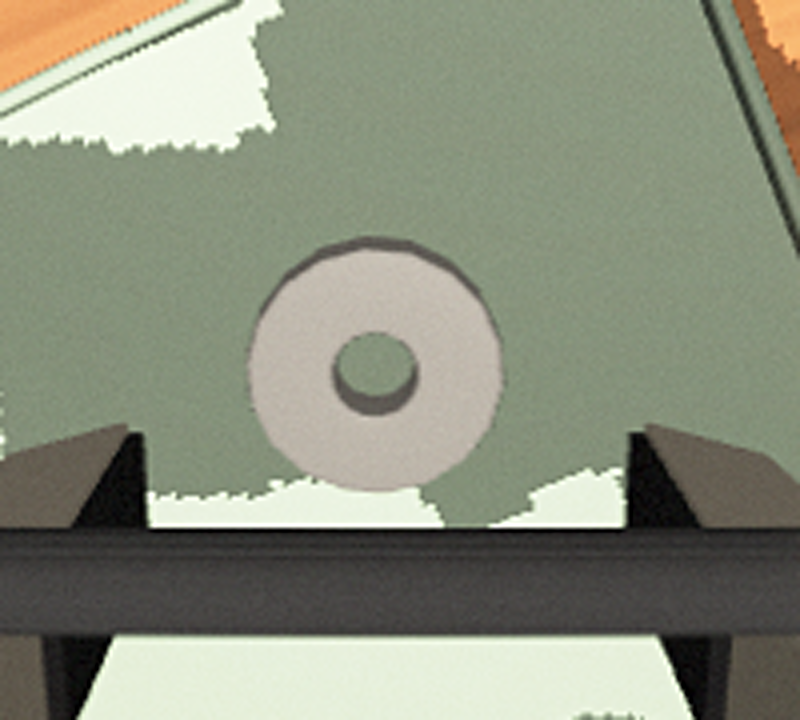

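The slug's top centre is at (313.8,212.5), about 1.6 mm off my guess. That puts it at roughly (0.4345, -0.0605). I'll shift, lower and grip.

```bash
python3 -m pendant '[{"offset":[-3,0,-33],"twist":[0,0,0],"hand":70},{"offset":[0,0,-32],"twist":[0,0,0],"hand":70},{"offset":[0,0,0],"twist":[0,0,0],"hand":70},{"offset":[0,0,0],"twist":[0,0,0],"hand":45},{"offset":[0,0,0],"twist":[0,0,0],"hand":45},{"offset":[0,0,0],"twist":[0,0,0],"hand":45}]' 20; python3 -c "
from station import bot
for _ in range(1):print(bot.observe()['tcp_pos'])"
```

```text
t: 5.5
tcp_pos: [0.4346, -0.0614, 0.008]
orientation: [0.001, 0.201, 0.98, 0.0]
contact_force: [-0.8, 1.5, 7.9]
grip_width: 0.0484
grip_force: 20.0
[ 0.43460593 -0.06137349  0.00801142]
```

```bash
python3 -m pendant '[{"offset":[0,0,50],"twist":[0,0,0],"hand":45},{"offset":[6,17,50],"twist":[0,0,0],"hand":45},{"offset":[15,40,40],"twist":[0,0,0],"hand":45},{"offset":[18,50,30],"twist":[0,0,0],"hand":45},{"offset":[21,57,10],"twist":[0,0,0],"hand":45},{"offset":[21,57,0],"twist":[0,0,0],"hand":45},{"offset":[18,48,0],"twist":[0,0,0],"hand":45},{"offset":[7,18,0],"twist":[0,0,0],"hand":45}]'
python3 -m pendant '[{"offset":[0,0,0],"twist":[0,0,0],"hand":45},{"offset":[0,0,0],"twist":[0,0,0],"hand":45}]'
python3 - <<'E'
from h import *
s=bot.observe();im=bot.get_image("wrist");save("w5",im,(220,120,420,270),4);print(s["tcp_pos"],s["orientation"],s["torque"])
print([bot.observe()["contact_force"].round(2) for _ in range(2)])
C=cam("wrist",s);print("slug",proj(C,s["tcp_pos"]+[0,0,.01]),"tip",proj(C,np.array([.541,.2255,.164])))
E
```

```text
t: 6.5
tcp_pos: [0.5391, 0.2298, 0.1869]
orientation: [-0.0, 0.198, 0.98, 0.001]
contact_force: [-0.5, -0.4, -1.2]
grip_width: 0.0486
grip_force: 20.0
t: 6.75
tcp_pos: [0.539, 0.2231, 0.1864]
orientation: [-0.0, 0.202, 0.979, -0.001]
contact_force: [1.2, -0.7, -1.5]
grip_width: 0.0484
grip_force: 20.0
[0.53895119 0.22314781 0.18635417] [-3.56155189e-04  2.01590438e-01  9.79469248e-01 -1.07701945e-03] [-0.05354931 -0.03517902  0.05231768]
[array([-0.2 , -0.7 , -2.14]), array([-0.2 , -0.7 , -2.14])]
slug [316.47388336 252.80822384] tip [321.06732324 233.00718749]
```

View pics/w5.png

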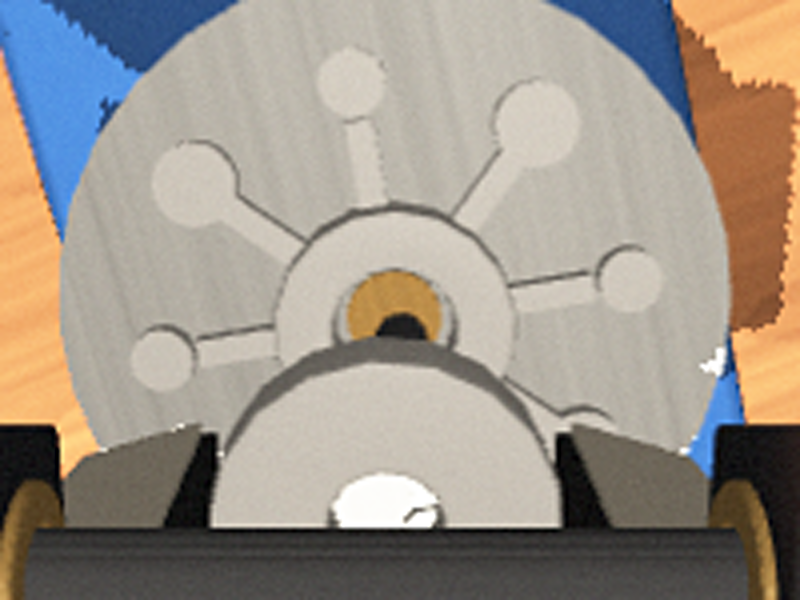

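The bore is centred at column 316.5 and the spindle base at 320.5. That agrees with a spindle at about (0.541, 0.226) once the pose at picture time is allowed for. I'll shift and then lower gently.

```bash
python3 -m pendant '[{"offset":[2,0,-10],"twist":[0,0,0],"hand":45},{"offset":[0,0,-4],"twist":[0,0,0],"hand":45},{"offset":[0,0,0],"twist":[0,0,0],"hand":45},{"offset":[0,0,0],"twist":[0,0,0],"hand":45}]'
python3 -m pendant '[{"offset":[0,0,-3],"twist":[0,0,0],"hand":45},{"offset":[0,0,-3],"twist":[0,0,0],"hand":45},{"offset":[0,0,0],"twist":[0,0,0],"hand":45}]'
python3 -m pendant '[{"offset":[0,0,-3],"twist":[0,0,0],"hand":45},{"offset":[0,0,0],"twist":[0,0,0],"hand":45}]'
```

```text
t: 7.3
tcp_pos: [0.5414, 0.2257, 0.1727]
orientation: [-0.0, 0.201, 0.98, 0.0]
contact_force: [-0.2, -0.1, -1.1]
grip_width: 0.0484
grip_force: 20.0
t: 7.68
tcp_pos: [0.5411, 0.2257, 0.1663]
orientation: [-0.0, 0.2, 0.98, -0.0]
contact_force: [0.2, 1.5, -1.2]
grip_width: 0.0487
grip_force: 20.0
t: 7.92
tcp_pos: [0.5412, 0.2257, 0.1634]
orientation: [-0.0, 0.2, 0.98, -0.0]
contact_force: [-0.5, 0.5, -1.5]
grip_width: 0.0484
grip_force: 20.0
```

```bash
python3 -m pendant '[{"offset":[0,0,-3],"twist":[0,0,0],"hand":45},{"offset":[0,0,-4],"twist":[0,0,0],"hand":45},{"offset":[0,0,-4],"twist":[0,0,0],"hand":45},{"offset":[0,0,0],"twist":[0,0,0],"hand":45}]'
cat > needle.py <<'E'
from h import *
im=bot.get_image("scene").astype(int);r,g,b=im[...,0],im[...,1],im[...,2]
c=np.array([360+264/6,165+385/6])
Y,X=np.mgrid[:400,:640];d=np.hypot(X+.5-c[0],Y+.5-c[1])
w=np.where((d>3)&(d<13),np.clip(r-(g+b)/2-25,0,None),0)
dx=(w*(X+.5-c[0])).sum();dy=(w*(Y+.5-c[1])).sum()
print("needle",round((np.arctan2(-dx,dy)-np.radians(-0.6))%(2*np.pi),2),"w",round(w.sum()))
s=bot.observe();print(s["tcp_pos"].round(4),s["contact_force"].round(2),s["torque"].round(3))
E
python3 needle.py
```

```text
t: 8.43
tcp_pos: [0.541, 0.2256, 0.1522]
orientation: [-0.0, 0.2, 0.98, -0.0]
contact_force: [0.6, 0.6, -1.8]
grip_width: 0.0485
grip_force: 20.0
needle 0.14 w 1552
[0.5412 0.2257 0.1524] [-0.17  0.87 -0.58] [ 0.004  0.007 -0.008]
```

```bash
sed -i 's/d<13/d<10/' needle.py; cat >> needle.py <<'E'
for yy in range(218,242): print(''.join('%4d'%v for v in (r-(g+b)//2)[yy,391:418]))
E
python3 needle.py
```

```text
needle 1.15 w 565
[0.5414 0.2257 0.1527] [-0.45  0.33 -0.1 ] [ 0.007  0.042 -0.002]
  17  15  14  14  15  14  14  14  14  14  15  14  16  11  11   3   2 -12 -39 -60 -60 -61 -39  -1  16   9 -20
  16  14  15  15  15  15  15  15  14  14  15  15  14  15  16  17  17  13   4 -22 -54 -40  -1  16  16  18  10
  15  14  14  15  15  15  15  15  15  14  15  14  15  14  15  14  14  16  17   9 -11  -2  15  16  15  16  18
  14  14  14  15  14  15  15  15  15  14  14  15  15  14  15  14  15  15  16  15  10  14  16  15  15  13  15
  15  15  14  15  14  15  14  15  14  14  15  14  14  14  15  15  15  15  15  15  15  15  16  14  15  13  16
  15  14  14  14  14  15  15  15  14  14  14  15  14  15  14  14  15  15  15  15  14  15  14  15  15  15  15
  15  14  14  15  14  15  14  14  14  15  15  14  14  15  14  14  15  15  15  14  14  14  14  16  15  15  15
  15  14  14  14  14  14  14  14  15  14  15  15  14  15  15  14  15  14  14  15  14  15  14  15  15  15  15
  14  15  14  15  14  14  14  15  14  15  14  15  14  15  14  14  14  15  15  14  14  15  15  15  15  16  15
  14  14  14  15  15  14  15  14  1
[... 899 characters left out ...]
14  15  14  14  15  14  14  14  14  15  14  14
  14  14  14  14  14  14  15  15  14  14  14  14  15  14  14  15  14  15  15  13  13  13  14  15  13  14  15
  14  14  14  14  14  14  15  15  13  14  15  15  14  14  14  14  15  14  13  11  20  24  14  13  14  15  15
  14  14  14  15  14  14  14  15  14  14  14  14  15  14  15  13  13  11  16  22  61  89  31  12  13  15  18
  16  15  14  14  15  14  15  14  14  15  14  15  14  14  12  11  20  21  42  92 139 147  94  29  13  16  13
  15  15  15  15  14  15  14  15  14  13  15  15  14  18  24  26  61  82 124 145 141 143 148  94  33  13 -24
   6  16  15  14  14  14  14  14  14  14  15  14  13  28  81 145 152 147 142 141 142 143 145 154  81  -6 -54
```

The needle reads 1.15 and hasn't moved, so the slug is threading freely. I'll keep lowering.

```bash
sed -i '/^for yy/d' needle.py; python3 -m pendant '[{"offset":[0,0,-6],"twist":[0,0,0],"hand":45},{"offset":[0,0,-8],"twist":[0,0,0],"hand":45},{"offset":[0,0,-8],"twist":[0,0,0],"hand":45},{"offset":[0,0,-8],"twist":[0,0,0],"hand":45},{"offset":[0,0,-6],"twist":[0,0,0],"hand":45},{"offset":[0,0,-4],"twist":[0,0,0],"hand":45},{"offset":[0,0,0],"twist":[0,0,0],"hand":45}]'; python3 needle.py;  python3 -m pendant '[{"offset":[0,0,-3],"twist":[0,0,0],"hand":45},{"offset":[0,0,-2],"twist":[0,0,0],"hand":45},{"offset":[0,0,0],"twist":[0,0,0],"hand":45},{"offset":[0,0,0],"twist":[0,0,0],"hand":45}]'; python3 needle.py
```

```text
t: 9.4
tcp_pos: [0.5412, 0.2257, 0.1124]
orientation: [-0.0, 0.2, 0.98, -0.0]
contact_force: [-0.2, -0.5, -1.9]
grip_width: 0.0485
grip_force: 20.0
needle 1.19 w 554
[0.5414 0.2258 0.1127] [ 0.08 -0.57 -1.08] [ 0.011 -0.003  0.037]
t: 9.95
tcp_pos: [0.5417, 0.226, 0.108]
orientation: [0.0, 0.2, 0.98, 0.0]
contact_force: [0.3, 0.3, 0.2]
grip_width: 0.0487
grip_force: 20.0
needle 1.9 w 643
[0.5417 0.2259 0.108 ] [ 0.41  0.41 -0.84] [ 0.12  -0.201 -0.018]
```

```bash
python3 -m pendant '[{"offset":[0,0,-0.5],"twist":[0,0,0],"hand":45},{"offset":[0,0,0],"twist":[0,0,0],"hand":56},{"offset":[0,0,0],"twist":[0,0,0],"hand":66},{"offset":[0,0,0],"twist":[0,0,0],"hand":66},{"offset":[0,0,20],"twist":[0,0,0],"hand":66},{"offset":[0,0,40],"twist":[0,0,0],"hand":66},{"offset":[0,0,20],"twist":[0,0,0],"hand":66}]'; python3 needle.py
```

```text
t: 10.88
tcp_pos: [0.5422, 0.2262, 0.1893]
orientation: [0.001, 0.2, 0.98, 0.001]
contact_force: [-0.8, -0.3, 0.2]
grip_width: 0.0661
grip_force: 0.0
needle 1.93 w 591
[0.5433 0.2267 0.1915] [0.06 0.65 2.01] [ 0.064 -0.033  0.022]
```

```bash
cat > ring.py <<'E'
from h import *
import sys,pickle
def find(im,C,g):
    im=cv2.GaussianBlur(im,(3,3),0).astype(int);u=proj(C,np.array([*g,.018])).astype(int);x0,y0=u-45;y1=min(u[1]+45,250)
    p=im[y0:y1,x0:u[0]+45];m=((p[...,0]-p[...,1]>=1)&(p.max(2)-p.min(2)<40)&(p[...,0]>110)).astype(np.uint8)
    n,L,st,ce=cv2.connectedComponentsWithStats(m);j=1+np.argmax(st[1:,4])
    c=cv2.findContours((L==j).astype(np.uint8),0,1)[0];c=cv2.convexHull(max(c,key=len));e=cv2.fitEllipse(c)
    uv=np.array(e[0])+[x0,y0]+.5;print("ring",uv.round(1),np.round(e[1],1),st[j],"->",onz(C,uv,.018).round(4))
if __name__=="__main__":
    if sys.argv[1]=="t":
        C,im=pickle.load(open("w4.pkl","rb"));find(im,C,(.4345,-.0605))
    else:
        s=bot.observe();im=bot.get_image("wrist");save(sys.argv[3],im);C=cam("wrist",s);print(s["tcp_pos"].round(4),bot.observe()["tcp_pos"].round(4));find(im,C,(float(sys.argv[1]),float(sys.argv[2])))
E
python3 ring.py t
python3 -m pendant '[{"offset":[3,-47,0],"twist":[0,0,0],"hand":70},{"offset":[3,-48,0],"twist":[0,0,0],"hand":70},{"offset":[3,-48,-20],"twist":[0,0,0],"hand":70},{"offset":[3,-48,-30],"twist":[0,0,0],"hand":70},{"offset":[3,-48,-30],"twist":[0,0,0],"hand":70},{"offset":[2,-46,-35],"twist":[0,0,0],"hand":70},{"offset":[0,0,0],"twist":[0,0,0],"hand":70},{"offset":[0,0,0],"twist":[0,0,0],"hand":70}]'; python3 ring.py .557 -.059 w6
```

```text
ring [313.9 212.2] [61.1 63.5] [  13   15   64   61 2732] -> [ 0.4341 -0.0604  0.018 ]
t: 11.92
tcp_pos: [0.5581, -0.0586, 0.0718]
orientation: [-0.0, 0.201, 0.98, 0.0]
contact_force: [0.3, -0.2, -0.4]
grip_width: 0.0696
grip_force: 0.0
[ 0.5581 -0.0586  0.0718] [ 0.5587 -0.0577  0.0724]
ring [316.5 211.4] [61.2 63.9] [  14   11   65   61 2742] -> [ 0.5542 -0.0569  0.018 ]
```

```bash
python3 -m pendant '[{"offset":[-4,2,-33],"twist":[0,0,0],"hand":70},{"offset":[0,0,-31],"twist":[0,0,0],"hand":70},{"offset":[0,0,0],"twist":[0,0,0],"hand":70},{"offset":[0,0,0],"twist":[0,0,0],"hand":45},{"offset":[0,0,0],"twist":[0,0,0],"hand":45},{"offset":[0,0,0],"twist":[0,0,0],"hand":45}]' 20;
python3 -m pendant '[{"offset":[0,0,50],"twist":[0,0,0],"hand":45},{"offset":[0,15,50],"twist":[0,0,0],"hand":45},{"offset":[-2,40,40],"twist":[0,0,0],"hand":45},{"offset":[-3,50,30],"twist":[0,0,0],"hand":45},{"offset":[-3,57,3],"twist":[0,0,0],"hand":45},{"offset":[-3,57,0],"twist":[0,0,0],"hand":45},{"offset":[-2,48,0],"twist":[0,0,0],"hand":45},{"offset":[0,16,0],"twist":[0,0,0],"hand":45}]'
python3 -m pendant '[{"offset":[0,0,0],"twist":[0,0,0],"hand":45},{"offset":[0,0,0],"twist":[0,0,0],"hand":45},{"offset":[0,0,0],"twist":[0,0,0],"hand":45}]'; python3 needle.py
```

```text
t: 12.72
tcp_pos: [0.5556, -0.0572, 0.0097]
orientation: [0.001, 0.2, 0.98, 0.0]
contact_force: [-0.8, 1.4, 5.0]
grip_width: 0.0486
grip_force: 20.0
t: 13.72
tcp_pos: [0.54, 0.2303, 0.1817]
orientation: [-0.0, 0.198, 0.98, 0.001]
contact_force: [0.2, -0.1, -2.2]
grip_width: 0.0489
grip_force: 20.0
t: 14.1
tcp_pos: [0.5419, 0.2234, 0.1812]
orientation: [0.0, 0.202, 0.979, -0.001]
contact_force: [0.4, -0.5, -1.5]
grip_width: 0.0488
grip_force: 20.0
needle 1.93 w 586
[0.5418 0.2237 0.1812] [ 0.08 -0.23 -2.1 ] [-0.016 -0.022  0.039]
```

```bash
python3 -m pendant '[{"offset":[0,0,-6],"twist":[0,0,0],"hand":45},{"offset":[0,0,-5],"twist":[0,0,0],"hand":45},{"offset":[0,0,0],"twist":[0,0,0],"hand":45},{"offset":[0,0,0],"twist":[0,0,0],"hand":45}]'
python3 -m pendant '[{"offset":[0,0,-3],"twist":[0,0,0],"hand":45},{"offset":[0,0,-3],"twist":[0,0,0],"hand":45},{"offset":[0,0,0],"twist":[0,0,0],"hand":45}]'; python3 needle.py
python3 -m pendant '[{"offset":[0,0,-3],"twist":[0,0,0],"hand":45},{"offset":[0,0,-3],"twist":[0,0,0],"hand":45},{"offset":[0,0,0],"twist":[0,0,0],"hand":45}]'; python3 needle.py
```

```text
t: 14.65
tcp_pos: [0.5413, 0.2258, 0.1701]
orientation: [-0.0, 0.2, 0.98, -0.0]
contact_force: [0.4, -0.2, -2.3]
grip_width: 0.0487
grip_force: 20.0
t: 15.02
tcp_pos: [0.5411, 0.2256, 0.1638]
orientation: [-0.0, 0.2, 0.98, -0.0]
contact_force: [0.9, -0.3, -1.6]
grip_width: 0.0486
grip_force: 20.0
needle 1.93 w 590
[0.5412 0.2257 0.164 ] [ 0.16  0.18 -1.21] [-0.026  0.027 -0.001]
t: 15.45
tcp_pos: [0.5411, 0.2256, 0.1578]
orientation: [-0.0, 0.201, 0.98, -0.0]
contact_force: [-0.9, 0.1, -1.9]
grip_width: 0.0487
grip_force: 20.0
needle 1.93 w 588
[0.5412 0.2257 0.158 ] [ 0.16  0.23 -2.12] [ 0.003 -0.016 -0.04 ]
```

```bash
python3 -m pendant '[{"offset":[0,0,-6],"twist":[0,0,0],"hand":45},{"offset":[0,0,-8],"twist":[0,0,0],"hand":45},{"offset":[0,0,-8],"twist":[0,0,0],"hand":45},{"offset":[0,0,-6],"twist":[0,0,0],"hand":45},{"offset":[0,0,-4],"twist":[0,0,0],"hand":45},{"offset":[0,0,0],"twist":[0,0,0],"hand":45}]'; python3 needle.py;  python3 -m pendant '[{"offset":[0,0,-3],"twist":[0,0,0],"hand":45},{"offset":[0,0,-3],"twist":[0,0,0],"hand":45},{"offset":[0,0,0],"twist":[0,0,0],"hand":45},{"offset":[0,0,0],"twist":[0,0,0],"hand":45}]'; python3 needle.py
```

```text
t: 16.25
tcp_pos: [0.5412, 0.2257, 0.1258]
orientation: [-0.0, 0.2, 0.98, -0.0]
contact_force: [-0.1, 0.4, -1.0]
grip_width: 0.049
grip_force: 20.0
needle 1.93 w 586
[0.5413 0.2258 0.1262] [ 0.13  0.47 -1.98] [0.028 0.019 0.045]
t: 16.8
tcp_pos: [0.5415, 0.2258, 0.1204]
orientation: [0.0, 0.2, 0.98, 0.0]
contact_force: [1.3, 0.4, -0.0]
grip_width: 0.049
grip_force: 20.0
needle 2.53 w 548
[0.5415 0.2258 0.1204] [ 0.66  0.62 -0.3 ] [ 0.057 -0.1    0.036]
```

Target after release is about 2.72, so I'll go down another 1 mm and release.

```bash
python3 -m pendant '[{"offset":[0,0,-1],"twist":[0,0,0],"hand":45},{"offset":[0,0,0],"twist":[0,0,0],"hand":56},{"offset":[0,0,0],"twist":[0,0,0],"hand":66},{"offset":[0,0,0],"twist":[0,0,0],"hand":66},{"offset":[0,0,20],"twist":[0,0,0],"hand":66},{"offset":[0,0,45],"twist":[0,0,0],"hand":66}]'; python3 needle.py
```

```text
t: 17.6
tcp_pos: [0.5396, 0.2249, 0.1827]
orientation: [-0.002, 0.2, 0.98, -0.001]
contact_force: [0.7, 0.2, -0.4]
grip_width: 0.0654
grip_force: 0.0
needle 2.71 w 535
[0.5437 0.2271 0.1906] [2.24 1.03 3.22] [ 0.074 -0.114  0.044]
```

```bash

python3 -m pendant '[{"offset":[4,-52,0],"twist":[0,0,0],"hand":70},{"offset":[4,-52,0],"twist":[0,0,0],"hand":70},{"offset":[4,-52,-13],"twist":[0,0,0],"hand":70},{"offset":[4,-52,-20],"twist":[0,0,0],"hand":70},{"offset":[4,-52,-20],"twist":[0,0,0],"hand":70},{"offset":[4,-52,-20],"twist":[0,0,0],"hand":70},{"offset":[3,-52,-20],"twist":[0,0,0],"hand":70},{"offset":[3,-52,-20],"twist":[0,0,0],"hand":70}]'; python3 -m pendant '[{"offset":[0,0,0],"twist":[0,0,0],"hand":70},{"offset":[0,0,0],"twist":[0,0,0],"hand":70},{"offset":[0,0,0],"twist":[0,0,0],"hand":70}]';python3 ring.py .57 -.190 w7
```

```text
t: 18.65
tcp_pos: [0.5716, -0.1919, 0.0707]
orientation: [0.0, 0.2, 0.98, 0.0]
contact_force: [0.3, -0.9, 0.2]
grip_width: 0.07
grip_force: 0.0
t: 19.02
tcp_pos: [0.5721, -0.1882, 0.0718]
orientation: [0.0, 0.199, 0.98, 0.001]
contact_force: [0.8, 0.3, -0.4]
grip_width: 0.0699
grip_force: 0.0
[ 0.5721 -0.1882  0.0718] [ 0.5722 -0.1882  0.0719]
ring [311.7 213.1] [60.7 63.8] [  12   13   63   61 2701] -> [ 0.5681 -0.1903  0.018 ]
```

```bash
python3 -m pendant '[{"offset":[-3,0,-33],"twist":[0,0,0],"hand":70},{"offset":[0,0,-31],"twist":[0,0,0],"hand":70},{"offset":[0,0,0],"twist":[0,0,0],"hand":70},{"offset":[0,0,0],"twist":[0,0,0],"hand":45},{"offset":[0,0,0],"twist":[0,0,0],"hand":45},{"offset":[0,0,0],"twist":[0,0,0],"hand":45}]' 20;
python3 -m pendant '[{"offset":[0,0,50],"twist":[0,0,0],"hand":45},{"offset":[0,20,50],"twist":[0,0,0],"hand":45},{"offset":[-4,50,35],"twist":[0,0,0],"hand":45},{"offset":[-5,56,25],"twist":[0,0,0],"hand":45},{"offset":[-5,58,14],"twist":[0,0,0],"hand":45},{"offset":[-5,58,0],"twist":[0,0,0],"hand":45},{"offset":[-4,58,0],"twist":[0,0,0],"hand":45},{"offset":[-4,58,0],"twist":[0,0,0],"hand":45}]'
python3 -m pendant '[{"offset":[0,40,0],"twist":[0,0,0],"hand":45},{"offset":[0,18,0],"twist":[0,0,0],"hand":45},{"offset":[0,0,0],"twist":[0,0,0],"hand":45},{"offset":[0,0,0],"twist":[0,0,0],"hand":45},{"offset":[0,0,0],"twist":[0,0,0],"hand":45},{"offset":[0,0,0],"twist":[0,0,0],"hand":45}]'; python3 needle.py
```

```text
t: 19.82
tcp_pos: [0.5689, -0.1903, 0.0083]
orientation: [0.001, 0.2, 0.98, -0.0]
contact_force: [-0.4, 0.6, 3.7]
grip_width: 0.0493
grip_force: 20.0
t: 20.82
tcp_pos: [0.5409, 0.1692, 0.1816]
orientation: [0.0, 0.201, 0.98, -0.0]
contact_force: [0.1, 0.4, -1.0]
grip_width: 0.0493
grip_force: 20.0
t: 21.58
tcp_pos: [0.5417, 0.2243, 0.1813]
orientation: [0.0, 0.202, 0.979, -0.0]
contact_force: [-0.7, -0.4, -1.7]
grip_width: 0.0495
grip_force: 20.0
needle 2.71 w 532
[0.5416 0.2247 0.1813] [ 0.12 -0.23 -1.21] [ 0.047 -0.041 -0.003]
```

```bash
python3 -m pendant '[{"offset":[0,0,-8],"twist":[0,0,0],"hand":45},{"offset":[0,0,-7],"twist":[0,0,0],"hand":45},{"offset":[0,0,0],"twist":[0,0,0],"hand":45},{"offset":[0,0,0],"twist":[0,0,0],"hand":45}]'
python3 -m pendant '[{"offset":[0,0,-3],"twist":[0,0,0],"hand":45},{"offset":[0,0,-3],"twist":[0,0,0],"hand":45},{"offset":[0,0,0],"twist":[0,0,0],"hand":45}]'; python3 needle.py
python3 -m pendant '[{"offset":[0,0,-3],"twist":[0,0,0],"hand":45},{"offset":[0,0,-3],"twist":[0,0,0],"hand":45},{"offset":[0,0,0],"twist":[0,0,0],"hand":45}]'; python3 needle.py
```

```text
t: 22.12
tcp_pos: [0.5413, 0.2258, 0.1661]
orientation: [-0.0, 0.2, 0.98, -0.0]
contact_force: [1.2, -0.2, -0.9]
grip_width: 0.0491
grip_force: 20.0
t: 22.5
tcp_pos: [0.5411, 0.2256, 0.1599]
orientation: [-0.0, 0.201, 0.98, -0.0]
contact_force: [-0.2, 1.0, -0.6]
grip_width: 0.0492
grip_force: 20.0
needle 2.71 w 538
[0.5412 0.2257 0.1601] [-0.14  1.15 -1.13] [ 0.005 -0.036  0.028]
t: 22.92
tcp_pos: [0.5411, 0.2256, 0.1538]
orientation: [-0.0, 0.201, 0.98, -0.0]
contact_force: [-0.4, 0.1, -0.7]
grip_width: 0.0494
grip_force: 20.0
needle 2.71 w 536
[0.5412 0.2257 0.154 ] [ 0.55 -0.75 -1.8 ] [ 0.02   0.046 -0.046]
```

```bash
python3 -m pendant '[{"offset":[0,0,-6],"twist":[0,0,0],"hand":45},{"offset":[0,0,-7],"twist":[0,0,0],"hand":45},{"offset":[0,0,-5],"twist":[0,0,0],"hand":45},{"offset":[0,0,0],"twist":[0,0,0],"hand":45}]'; python3 needle.py;  python3 -m pendant '[{"offset":[0,0,-3],"twist":[0,0,0],"hand":45},{"offset":[0,0,-3],"twist":[0,0,0],"hand":45},{"offset":[0,0,0],"twist":[0,0,0],"hand":45},{"offset":[0,0,0],"twist":[0,0,0],"hand":45}]'; python3 needle.py
```

```text
t: 23.48
tcp_pos: [0.5409, 0.2255, 0.1355]
orientation: [-0.001, 0.2, 0.98, -0.0]
contact_force: [-0.8, 0.1, -1.2]
grip_width: 0.0492
grip_force: 20.0
needle 2.71 w 534
[0.5412 0.2257 0.1359] [ 0.08 -0.02 -1.84] [-0.019 -0.039  0.001]
t: 24.02
tcp_pos: [0.5413, 0.2257, 0.1303]
orientation: [-0.0, 0.2, 0.98, -0.0]
contact_force: [-0.0, 0.1, -0.8]
grip_width: 0.0491
grip_force: 20.0
needle 3.05 w 594
[0.5413 0.2257 0.1303] [-0.26  0.52 -0.56] [-0.074  0.057  0.014]
```

```bash
python3 -m pendant '[{"offset":[0,0,-2.3],"twist":[0,0,0],"hand":45},{"offset":[0,0,0],"twist":[0,0,0],"hand":45}]'; python3 needle.py; python3 -m pendant '[{"offset":[0,0,0],"twist":[0,0,0],"hand":56},{"offset":[0,0,0],"twist":[0,0,0],"hand":66},{"offset":[0,0,0],"twist":[0,0,0],"hand":66},{"offset":[0,0,20],"twist":[0,0,0],"hand":66},{"offset":[0,0,45],"twist":[0,0,0],"hand":66},{"offset":[0,0,40],"twist":[0,0,0],"hand":66},{"offset":[0,0,0],"twist":[0,0,0],"hand":66},{"offset":[0,0,0],"twist":[0,0,0],"hand":66}]'; python3 needle.py; python3 -c "
from h import *
im=bot.get_image('scene');save('end',im,(215,150,445,260),3)"
```

```text
t: 24.32
tcp_pos: [0.5414, 0.2257, 0.1279]
orientation: [0.0, 0.201, 0.98, 0.0]
contact_force: [0.1, -0.6, -0.3]
grip_width: 0.049
grip_force: 20.0
needle 3.52 w 570
[0.5414 0.2258 0.1279] [ 0.19 -0.24 -0.16] [-0.078  0.036 -0.032]
t: 25.38
tcp_pos: [0.5411, 0.2255, 0.2325]
orientation: [-0.0, 0.201, 0.98, -0.0]
contact_force: [-0.0, -0.3, -0.9]
grip_width: 0.0658
grip_force: 0.0
needle 3.52 w 582
[0.5406 0.2253 0.2318] [ 0.31  0.08 -0.22] [ 0.008 -0.003 -0.027]
```

View pics/end.png

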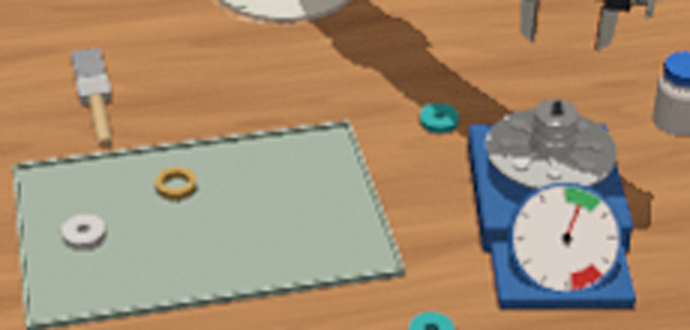

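The picture shows three slugs stacked on the spindle (555,120) and the needle in mid green band (575,210). One slug (83,231) and the bush (176,183) are still on the tray, and the gripper is clear. I'll hand the job in.

```bash
python3 -c "
from station import bot
print(bot.sign_off())"
```

```text
the job is handed in; nothing more can be done
None
```

I threaded three slugs onto the spindle, and the needle rests at about 3.52 rad, in the middle of the green band; the fourth slug and the brass bush are still on the tray, and the job is handed in at about 25 s.

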